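# Fetch the praline mould from behind the jars and load the depositor

## Robot

A 6-joint arm with a two-finger parallel gripper is mounted at the origin on the work surface. World frame = base frame: x ahead of the robot, y to its left, z up, the work surface at z = 0. Lengths are in m, angles in rad, forces in N, time in s.
With the tool pointing down it reaches from about 0.3 to 0.775 m from the base axis. Payload 14.6 kg.
Tool frame: the origin (TCP) lies at the very end of the fingers, on their centre line; the grasp point (between the pads) lies 19 mm behind it; z points along the fingers, y is the line along which they close (so a half turn about z gives the same grasp; the last joint's range is limited). The gripper opens to 85 mm and grips with 20 to 120 N. Pads are 22 mm wide; open, the fingers measure 114 mm over their backs; the gripper's body (76 mm by 85 mm) begins 54 mm behind the grasp point. The pads swing forward as they close: fully open they stand 13 mm farther back than shut.
Start: joints at [1.256, 0.3, 1.521, -0, 1.321, -0.067], TCP at [0.135, 0.533, 0.231] pointing down, gripper open.
Joint ranges: [-3.03, 3.03], [-0.79, 2.21], [0.23, 2.52], [-1.04, 4.18], [0, 3.07], [-2.55, 2.55]. Speed limits (rad/s): [2.22, 2.22, 2.57, 3.14, 3.14, 3.14].

## Interface

Orientations are given as a 3x3 rotation matrix whose columns are the frame's x, y, z axes.
In Python, from workcell import r gives the robot as it stands.
- The arm moves only by the tool move_arm, never from a script. Its argument "steps" is text: rows parted by semicolons, each of 4 numbers parted by spaces: the shift along the world's x, y, z normalised to -1 to 1, where 1 is 0.03 m, then the turn about the world's z normalised to -1 to 1, where 1 is 0.5 rad. A call has 1 to 12 rows; each row shifts and turns the commanded pose from where the row before left it; what a row does not reach is not made up. A row lasts 1/10 s, in which the tool goes at most 50 mm and 8.59 degrees, less where a joint would pass 70% of its speed; a pose out of reach is approached as far as the arm can. A call with a number of a shift or a turn outside -1 to 1 is refused whole. A call with a gripper value outside its range is refused whole. "fingers" is the closure in counts, from 0 (fully open) to 255 (shut), set as the call begins (left out, the last holds). The fingers move at their own pace and stop on an object; "squeeze" is the grip in N (left out, the last holds). Time passes only in rows, so rows that do not move let the fingers close. It gives the time, the measured TCP pose, the force, the opening and the grip force at its end, in the units of the state.
- r.state(): the state, without advancing time (a new reading comes with each control period).
- r.camera(name): name is "scene" or "top"; returns a dict with "color" (420x560x3 uint8, red, green, blue), "range_z" (420x560 float32, m along the optical axis (not along the pixel's ray), 0 where there is no reading), "vfov" (degrees; the focal length in pixels is half the picture's height over the tangent of half this angle, whatever the lens; pixels are square), "cx", "cy" (the principal point, pixels), "camera_from_world" (4x4, takes a point from world to camera coordinates). Camera axes: x right, y down, z forward; pixel columns grow to the right and rows downward; lengths in m; the calibration is good to about 2 mm. A picture is of the moment at which its call begins.
- r.job_done(): hands the job in; it is judged then, once.
The state is a dict: "time_s": time; "joints": joint angles; "joint_velocities": joint speeds; "effort": joint torques, N m; "tcp_pos": TCP position; "tcp_rot": TCP orientation; "ft_force": force on the tool from outside, world axes, zero at the start; "ft_torque": the same for the moment, N m; "opening": opening from 0.0 (shut) to 1.0 (fully open); "gripper_force": force on a finger pad.
Only numpy, scipy, OpenCV 4.12 (cv2) and the standard library are available. Lean on these libraries where they do the work, as an engineer would, in place of code of your own. Each camera call takes 0.05 s, during which the arm holds its last target. There are 200 camera calls.

## Task

Get the white praline mould out from behind the three containers and load it in the filling machine: first move the jar, the tin and the shaker aside onto the empty white plastic board, standing upright, then slide the mould, right way up and lengthways, under the machine's low head, centred across its steel bed, until it is home: far end at the stop and near end flush with the bed's front edge. Then stand each of the three containers back upright in exactly the place on the wooden board where it stood at the start.

Things in the scene. Friction and masses are not known exactly. Their poses are not given: they have to be found in the camera images.
- jar: squat round white ceramic jar with a cork lid, 58 mm across, 80 mm tall, 0.15 to 0.30 kg; origin at the centre of its underside, z up. It stands in one of the three places of the front row on the wooden board (which one varies); its place is where it stands at the start
- tin: square metal tin, 50 x 50 mm, 95 mm tall, 0.15 to 0.30 kg; origin at the centre of its underside, x and y square to its flat sides, z up. In one of the three places of the front row at the start
- shaker: slim round steel shaker with a dark domed top, 44 mm across, 112 mm tall (straight-sided up to 90 mm, slightly tapered to 104 mm), 0.12 to 0.25 kg; origin at the centre of its underside, z up. In one of the three places of the front row at the start
- mould: white plastic praline mould: a rigid block 170 mm long (its x), 60 mm wide (y), 28 mm tall, with two rows of five shallow pockets in its top, the same either way round, 0.11 to 0.22 kg; origin at the centre of its underside, z up. It lies on the wooden board behind the row of containers (about 10 mm from the jar), its length along the row
- stock_board: fixed dark wooden board, 170 (x) x 310 (y) x 12 mm thick; origin at the centre of its underside. Pale discs 62 mm across mark the container places: x = -40 mm, y = -65, 0, 65 mm; the mould starts at about x = 30 mm, y = 0. A small steel ring and a copper cup, under 30 mm tall, stand at the row's ends (x = -35, y = +127 and -127 mm) and can stay
- side_tray: fixed empty white plastic cutting board, the side area: 140 mm (x) x 220 mm (y) x 10 mm thick; origin at the centre of its underside, upper face at z = 10 mm. It lies to the left or the right of the wooden board
- depositor: fixed filling machine, front towards its -x; origin at table height under the centre of the loaded mould. Steel bed 90 mm wide (y), top at z = 8 mm, front edge at x = -85 mm. Head with hopper overhangs it from x = 20 to 170 mm, 100 mm wide, underside z = 46, top z = 203 mm. Stop under the head: face at x = 88 mm. Loaded: mould origin at x = 0 to 3 mm, y = 0, z = 8 mm, length along x
There are look-alikes about, which are no part of the job. Leave any pink or red look-alike of the shaker alone. There is more than one size of the mould; the one meant has the size given above.

How it is judged:
By the outcome, as a careful person would: the job done as asked, in the order asked, and still so for the second after the job is handed in, with the robot touching nothing.
It also fails if it takes over 147 s, if anything falls off the work surface, if the arm or the gripper's body presses on something with over 40 N, if the wrist force passes 120 N, or if a joint passes its speed limit or range.

## Working session

There is one attempt and no reset: what is moved stays moved. The work goes in short steps, Python scripts to look and compute and a tool call to move; the robot and the scene stay as the last step left them, time stands still between calls to the robot, and variables do not carry over. Pictures are saved under pics/ and viewed, at most 14 in all, crops included, and the job is handed in when it is done.

Besides the shell and the picture viewer there is one more tool, called after ">>>" in YAML: its name, and indented under it one key for each argument. move_arm: Moves the arm, as the interface text tells. Scaled input: -1 to 1 covers 0.03 m each way for a shift and 0.5 rad each way for a turn. Its arguments: {"type":"object","properties":{"steps":{"type":"string"},"fingers":{"type":"number"},"squeeze":{"type":"number"}},"required":["steps"]}

```bash
ls; mkdir -p pics; cat > h.py <<'E'
import numpy as np,cv2
from workcell import r
def cam(n,save=None):
    c=r.camera(n); H,W=c["color"].shape[:2]
    c["f"]=H/2/np.tan(np.radians(c["vfov"])/2)
    if save: cv2.imwrite("pics/"+save,c["color"][:,:,::-1])
    return c
def pts(c):
    H,W=c["range_z"].shape; v,u=np.mgrid[:H,:W]; z=c["range_z"]
    P=np.stack([(u-c["cx"])/c["f"]*z,(v-c["cy"])/c["f"]*z,z,np.ones_like(z)],-1)
    return (P@np.linalg.inv(c["camera_from_world"]).T)[...,:3]
def ray(c,u,v,h):
    M=np.linalg.inv(c["camera_from_world"]); d=M[:3,:3]@[(u-c["cx"])/c["f"],(v-c["cy"])/c["f"],1]; o=M[:3,3]
    return o+d*(h-o[2])/d[2]
E
python3 - <<'E'
from h import *
for n in("scene","top"):
    c=cam(n,n+"0.png"); np.savez(n+"0.npz",**c); print(n,c["vfov"],c["cx"],c["cy"],np.round(c["camera_from_world"],3).tolist())
s=r.state();print(s["time_s"],s["tcp_pos"],np.round(s["tcp_rot"],3).tolist())
E
```

```text
pics
scene 44.15388163473737 276.94795734370916 204.88013418576548 [[0.451, 0.893, 0.014, -0.202], [0.564, -0.273, -0.779, -0.224], [-0.692, 0.359, -0.627, 1.557], [0.0, 0.0, 0.0, 1.0]]
top 46.23525510526671 281.0198797205382 205.71804133318096 [[-0.007, -1.0, 0.01, 0.007], [-0.983, 0.005, -0.182, 0.487], [0.182, -0.011, -0.983, 1.053], [0.0, 0.0, 0.0, 1.0]]
0.1 [0.13483042 0.5330001  0.23075304] [[-0.969, 0.245, -0.0], [0.245, 0.969, -0.001], [0.0, -0.001, -1.0]]
```

View pics/scene0.png

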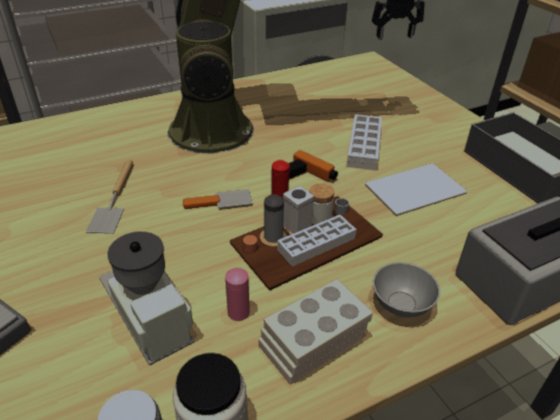

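View pics/top0.png

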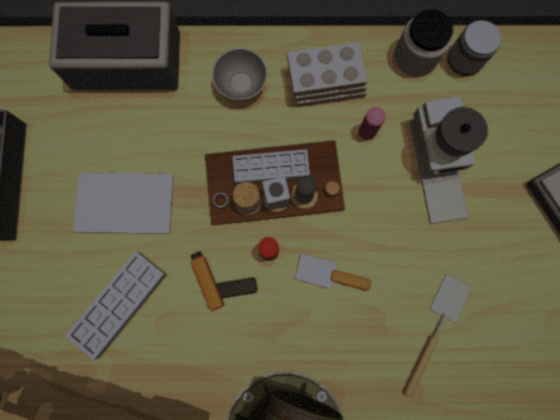

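Scene picture: the board carries the shaker (274,220), tin (298,210), jar (322,203) and the mould (318,238). The side board is at (415,188) and the machine at (150,300). In the top picture the same things are: mould (270,167), jar (246,195), tin (275,192), shaker (305,188), side board (124,203) and machine (450,160).
Look-alikes (top): large mould (117,305), six-pocket stack (327,75), red shaker (268,248), pink shaker (372,120), white paddles (316,270) and (452,297). I choose the mould at (270,167) and the dark-topped shaker at (305,188).

```bash
python3 - <<'E'
from h import *
c=dict(np.load("top0.npz")); P=pts(c)
v,u=np.mgrid[:420,:560]
hsv=cv2.cvtColor(c["color"],cv2.COLOR_RGB2HSV)
def rep(n,m):
    m=cv2.morphologyEx(m.astype(np.uint8),cv2.MORPH_OPEN,np.ones((2,2)))
    q=P[m>0]; 
    if len(q)<5: print(n,len(q));return
    rc=cv2.minAreaRect((q[:,:2]*1000).astype(np.float32)); print(n,len(q),"z",np.round(np.percentile(q[:,2],[5,50,95]),3),"rect",np.round(rc[0],1),np.round(rc[1],1),round(rc[2],1),"med",np.round(np.median(q[:,:2],0),4))
z=P[...,2]
def win(a,b,cc,d): return (u>=a)&(u<b)&(v>=cc)&(v<d)
rep("mould",win(225,318,143,186)&(z>.032)&(z<.048))
rep("board",win(195,355,135,230)&(z>.008)&(z<.017))
rep("jar",win(228,262,178,215)&(z>.085))
rep("tin",win(258,292,172,212)&(z>.098))
rep("shaker",win(290,322,170,212)&(z>.110))
rep("tray",win(65,185,165,240)&(z>.006)&(z<.016))
rep("bigmould",win(60,170,245,365)&(z>.02))
rep("bed",win(415,475,170,230)&(z>.005)&(z<.02))
rep("depos high",win(405,480,90,180)&(z>.03))
rep("red",win(255,285,232,262)&(z>.05))
rep("orangetool",win(185,260,250,310)&(z>.01))
print(np.round([P[205,440],P[215,460],P[190,430],P[140,440],P[110,450],P[130,420],P[130,465]],3))
im=np.hstack([cv2.resize(c["color"][130:230,195:355],(480,300),interpolation=2)])
s=dict(np.load("scene0.npz"))["color"]
im2=cv2.resize(s[220:370,90:250],(320,300),interpolation=2)
cv2.imwrite("pics/c1.png",np.hstack([im,im2])[:,:,::-1])
E
```

```text
mould 1036 z [0.025 0.038 0.044] rect [453.6   3.9] [323.9 175.8] 8.0 med [0.5809 0.0235]
board 4964 z [0.007 0.012 0.017] rect [463.3   5.1] [345.  312.5] 6.7 med [0.5411 0.0057]
jar 545 z [0.082 0.092 0.095] rect [407.7  62.3] [249.8  55.7] 8.5 med [0.5022 0.0767]
tin 554 z [0.092 0.107 0.111] rect [519.3  10.6] [64.5 56.8] 12.3 med [0.5095 0.0126]
shaker 325 z [0.1   0.121 0.125] rect [521.7 -60.3] [39.4 61.8] 27.8 med [ 0.5155 -0.052 ]
tray 5354 z [0.006 0.01  0.013] rect [460.1 232.8] [518.  193.3] 72.1 med [0.5002 0.362 ]
bigmould 3776 z [0.018 0.031 0.04 ] rect [305.4 265.3] [191.5 461.1] 18.6 med [0.2701 0.3627]
bed 1761 z [0.004 0.008 0.012] rect [ 447.2 -195.2] [141.6 509.7] 21.4 med [ 0.5126 -0.3776]
depos high 4088 z [0.066 0.119 0.19 ] rect [ 532.8 -205.8] [171.7 637.8] 32.7 med [ 0.6124 -0.3432]
red 372 z [0.03  0.108 0.113] rect [351.5  31.5] [ 42.3 122.9] 84.6 med [0.3868 0.0278]
orangetool 1543 z [0.003 0.034 0.042] rect [301.1 125.1] [206.5 105.9] 63.6 med [0.3118 0.1474]
[[ 0.494 -0.365  0.008]
 [ 0.47  -0.409  0.009]
 [ 0.529 -0.344  0.009]
 [ 0.601 -0.321  0.162]
 [ 0.682 -0.362  0.12 ]
 [ 0.653 -0.309  0.073]
 [ 0.609 -0.359  0.199]]
```

View pics/c1.png

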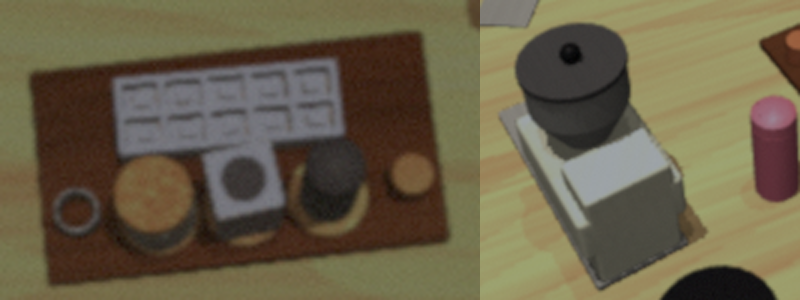

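The close crop confirms the choice: 2x5-pocket mould on the board behind the jar, tin and shaker, ring and copper cup at the row's ends. In the scene view the machine's bed runs towards the robot from under the head.

```bash
cat >> h.py <<'E'
def blob(c,m,w,seed=None):
    a,b,cc,d=w; k=np.zeros(m.shape,np.uint8); k[cc:d,a:b]=m[cc:d,a:b]
    k=cv2.morphologyEx(k,cv2.MORPH_OPEN,np.ones((3,3),np.uint8))
    cs,_=cv2.findContours(k,cv2.RETR_EXTERNAL,cv2.CHAIN_APPROX_NONE)
    return max(cs,key=cv2.contourArea)[:,0,:] if cs else None
def rect(n,c,ct,h,hull=True):
    q=np.array([ray(c,u,v,h)[:2]*1000 for u,v in ct],np.float32); rc=cv2.minAreaRect(q)
    print(n,"ctr",np.round(rc[0],1),"size",np.round(rc[1],1),"ang",round(rc[2],1)); return rc
E
python3 - <<'E'
from h import *
c=dict(np.load("top0.npz")); hsv=cv2.cvtColor(c["color"],cv2.COLOR_RGB2HSV)
H,S,V=[hsv[...,i] for i in range(3)]
for n,(u,v) in dict(mould=(240,160),boardw=(215,160),table=(350,240),jartop=(246,192),tintop=(268,185),sh=(306,185),tray=(124,203),bed=(440,205),cork=(333,188),disc=(297,205)).items(): print(n,hsv[v,u])
white=((S<75)&(V>90)).astype(np.uint8)
B=blob(c,((V<75)|(S<75)|(H<12)).astype(np.uint8),(195,355,135,232)); rect("board",c,B,.012)
rect("mould",c,blob(c,white,(225,318,143,181)),.040)
rect("tray",c,blob(c,white,(60,190,160,245)),.010)
rect("bed",c,blob(c,white,(415,475,176,230)),.008)
vis=c["color"].copy(); vis[white>0]=(255,0,255)
def up(a):return cv2.resize(a,None,fx=3,fy=3,interpolation=2)
a=up(c["color"][90:230,400:490]); b=up(vis[130:230,195:355]); b=cv2.copyMakeBorder(b,0,120,0,0,0)
cv2.imwrite("pics/c2.png",np.hstack([a,b])[:,:,::-1])
E
```

```text
mould [125  14 111]
boardw [ 12 169  62]
table [ 25  99 116]
jartop [ 17 126 117]
tintop [113  17 119]
sh [ 9 28 63]
tray [109  17 123]
bed [ 40   7 117]
cork [ 17 132 116]
disc [ 15 124  72]
board ctr [549.5  19.6] size [169.6 307.1] ang 6.1
mould ctr [578.8  26.1] size [ 68.2 170.1] ang 5.2
tray ctr [505.  366.2] size [224.  147.2] ang 88.5
bed ctr [ 508.8 -378.4] size [104.4  91.7] ang 7.8
```

View pics/c2.png

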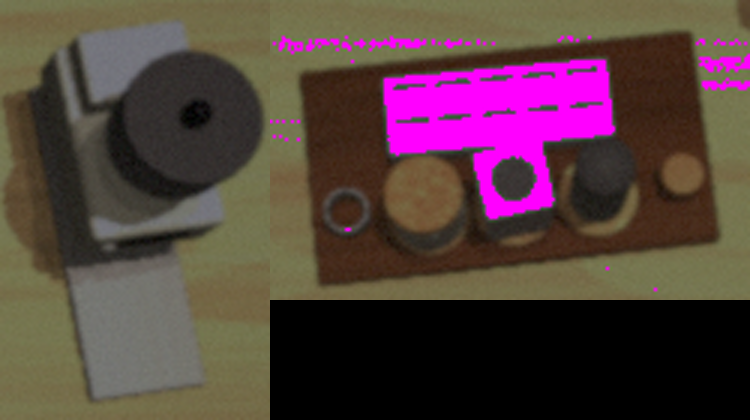

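Crop: bed corners are at about (68,265), (178,250), (203,383), (92,400) in the left part, with the head and hopper above. On the right the tin top merges with the mould mask, so I'll separate them.

```bash
cat > m2.py <<'E'
from h import *
c=dict(np.load("top0.npz")); hsv=cv2.cvtColor(c["color"],cv2.COLOR_RGB2HSV); H,S,V=[hsv[...,i] for i in range(3)]
white=((S<75)&(V>90)).astype(np.uint8)
for x,y in[(68,265),(178,250),(203,383),(92,400)]: print("bedc",np.round(ray(c,400+x/3,90+y/3,.008)*1000,1))
def fl(ct,sel):
    q=np.array([ray(c,u,v,.008)[:2]*1000 for u,v in ct if sel(u,v)],np.float32); l=cv2.fitLine(q,cv2.DIST_HUBER,0,.01,.01).ravel(); print("line dir",round(np.degrees(np.arctan2(l[1],l[0])),2),"pt",np.round(l[2:],1),len(q))
ct=blob(c,white,(415,475,176,230))
bx=ct.min(0),ct.max(0);print(bx)
fl(ct,lambda u,v: u<434 and 182<v<218)
fl(ct,lambda u,v: u>454 and 182<v<212)
fl(ct,lambda u,v: v>217-(u-430)/6.5-2.5 and 433<u<464)
rect("tin",c,blob(c,white,(260,292,181,205)),.107)
rect("mouldL",c,blob(c,white,(225,262,143,183)),.040)
m=white.copy(); m[181:,:]=0
# mould: corners by upper edge line + ends
cork=((H>12)&(H<22)&(S>95)&(V>88)).astype(np.uint8)
ct=blob(c,cork,(228,262,175,215))
q=np.array([ray(c,u,v,.092)[:2]*1000 for u,v in ct],np.float32);print("jar",cv2.minEnclosingCircle(q),cv2.fitEllipse(q))
dk=((V<85)&(S<90)).astype(np.uint8); ct=blob(c,dk,(292,322,172,212)); print("shaker bbox",ct.min(0),ct.max(0))
e=[a for a in ct if a[1]<190]; q=np.array([ray(c,u,v,.116)[:2]*1000 for u,v in e],np.float32); print("dome upper",cv2.minEnclosingCircle(q))
s=dict(np.load("scene0.npz")); hs=cv2.cvtColor(s["color"],cv2.COLOR_RGB2HSV)
dk=((hs[...,2]<95)&(hs[...,1]<70)).astype(np.uint8); ct=blob(s,dk,(258,288,190,245)); print("scene shaker",ct.min(0),ct.max(0))
up=lambda a:cv2.resize(a,None,fx=5,fy=5,interpolation=2)
cv2.imwrite("pics/c3.png",up(s["color"][170:275,225:385])[:,:,::-1])
E
python3 m2.py
```

```text
bedc [ 557.6 -328.3    8. ]
bedc [ 569.2 -415.2    8. ]
bedc [ 463.9 -426.8    8. ]
bedc [ 451.2 -340.4    8. ]
(array([423, 176], dtype=int32), array([468, 223], dtype=int32))
line dir 6.81 pt [ 505.8 -334.3] 35
line dir 9.31 pt [ 512.8 -422.1] 29
line dir -82.02 pt [ 457.9 -381.9] 30
tin ctr [510.6  15.2] size [47.4 49.8] ang 11.2
mouldL ctr [577.2  80.3] size [58.6 63.8] ang 0.0
jar ((504.8777160644531, 79.7352066040039), 28.034854888916016) ((504.700439453125, 79.87362670898438), (53.39715576171875, 53.97053909301758), 169.36007690429688)
shaker bbox [296 175] [315 202]
dome upper ((522.2094116210938, -48.2462272644043), 22.666810989379883)
scene shaker [264 195] [287 241]
```

View pics/c3.png

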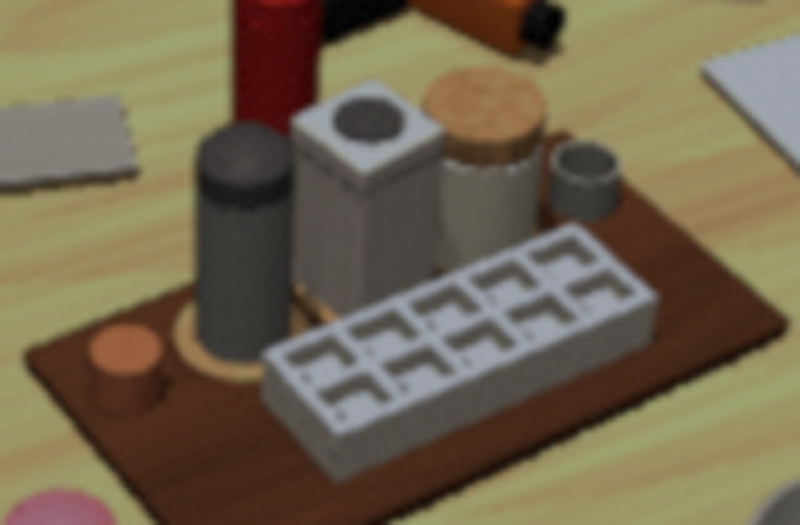

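Scene crop: shaker silhouette is x 197–293 in the crop, i.e. axis u≈274; it stands near the middle of its disc. The tin is turned a little relative to the board, and the jar is at its disc. A quick two-view check of the shaker follows.

```bash
python3 - <<'E'
from h import *
c=dict(np.load("top0.npz")); s=dict(np.load("scene0.npz"))
def vline(k,u,v,z): # horizontal line seen at column u at height z
    a=ray(k,u,v-6,z)[:2];b=ray(k,u,v+6,z)[:2];return a,b-a
def meet(l1,l2):
    t=np.linalg.solve(np.array([l1[1],-l2[1]]).T,l2[0]-l1[0]);return np.round((l1[0]+t[0]*l1[1])*1000,1)
print("shaker",meet(vline(c,305.5,186,.11),vline(s,225+245/5,170+175/5,.11)))
print("jar",meet(vline(c,246,195,.092),vline(s,225+484/5,170+110/5,.092)))
print("tin",meet(vline(c,195+243/3,190,.107),vline(s,225+369/5,170+125/5,.107)))
for n,x,y in[("discL",175,335),("discR",297,318)]: print(n,ray(s,225+x/5,170+y/5,.013)*1000)
for n,x,y in[("mfl",263,357),("mfr",577,225),("mnr",657,296),("mnl",337,433)]: print(n,np.round(ray(s,225+x/5,170+y/5,.040)*1000,1))
for n,x,y in[("ml",113,78),("mr",337,58),("mlr",344,135),("mll",122,155)]: print(n,np.round(ray(c,195+x/3,130+y/3,.040)*1000,1))
E
```

```text
shaker [525.5 -47.7]
jar [514.4  79. ]
tin [522.3  14.7]
discL [508.4861627  -73.49386406  13.        ]
discR [522.40904675 -18.52630257  13.        ]
mfl [564.7 -57.8  40. ]
mfr [548.4 112.8  40. ]
mnr [606.  118.5  40. ]
mnl [620. -51.  40.]
ml [604.2 113.   40. ]
mr [619.3 -57.6  40. ]
mlr [558.8 -61.9  40. ]
mll [544.1 105.6  40. ]
```

>>> move_arm:
  steps: "0.53 -0.808 -0.04 -0.1015;0.53 -0.808 -0.04 -0.1015;0.53 -0.808 -0.04 -0.1015;0.53 -0.808 -0.04 -0.1015;0.53 -0.808 -0.04 -0.1015;0.53 -0.808 -0.04 -0.1015;0.53 -0.808 -0.04 -0.1015;0.53 -0.808 -0.04 -0.1015;0.53 -0.808 -0.04 -0.1015;0.53 -0.808 -0.04 -0.1015;0.53 -0.808 -0.04 -0.1015;0.53 -0.808 -0.04 -0.1015"
  fingers: 0
  squeeze: 30

```text
time_s: 1.3
tcp_pos: [0.3261, 0.2412, 0.2167]
tcp_rot: [[-0.653, 0.757, -0.0], [0.757, 0.653, -0.0], [-0.0, -0.0, -1.0]]
ft_force: [-0.9, 0.6, 0.9]
opening: 1.002
gripper_force: 0.0
```

>>> move_arm:
  steps: "0.53 -0.808 -0.04 -0.1015;0.53 -0.808 -0.04 -0.1015;0.53 -0.808 -0.04 -0.1015;0.53 -0.808 -0.04 -0.1015;0.53 -0.808 -0.04 -0.1015;0.53 -0.808 -0.04 -0.1015;0.53 -0.808 -0.04 -0.1015;0.53 -0.808 -0.04 -0.1015;0.53 -0.808 -0.04 -0.1015;0.53 -0.808 -0.04 -0.1015;0.53 -0.808 -0.04 -0.1015;0.53 -0.808 -0.04 -0.1015;"

```text
time_s: 2.5
tcp_pos: [0.5169, -0.0497, 0.2021]
tcp_rot: [[-0.103, 0.995, -0.001], [0.995, 0.103, 0.0], [0.0, -0.001, -1.0]]
ft_force: [0.7, 0.1, -0.3]
opening: 1.007
gripper_force: 0.0
```

>>> move_arm:
  steps: "0 0 -0.9 0;0 0 -0.9 0;0 0 -0.9 0;0 0 -0.9 0;0 0 -0.5 0;0 0 -0.43 0;0 0 0 0"

```text
time_s: 3.2
tcp_pos: [0.5157, -0.0485, 0.0651]
tcp_rot: [[-0.105, 0.994, -0.003], [0.994, 0.105, 0.0], [0.001, -0.003, -1.0]]
ft_force: [0.5, -0.4, -0.5]
opening: 1.003
gripper_force: 0.0
```

```bash
python3 - <<'E'
from h import *
c=cam("top");s=cam("scene")
up=lambda a:cv2.resize(a,(400,400),interpolation=2)
cv2.imwrite("pics/g1.png",np.hstack([up(c["color"][130:230,230:330]),up(s["color"][150:270,220:340])])[:,:,::-1])
E
```

```text
(no output)
```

View pics/g1.png

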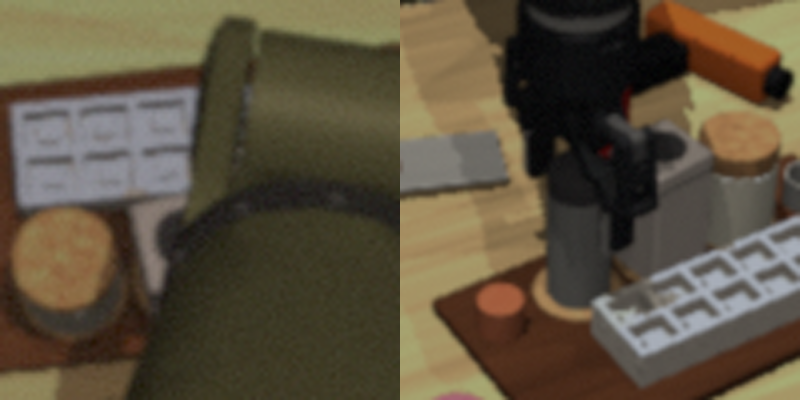

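The scene crop shows the fingers straddling the shaker front and back, clear of the tin and the mould. I'll close.

>>> move_arm:
  steps: "0 0 0 0;0 0 0 0;0 0 0 0;0 0 0 0;0 0 0 0;0 0 0 0;0 0 0 0;0 0 0 0"
  fingers: 255

```text
time_s: 4.1
tcp_pos: [0.517, -0.0486, 0.0672]
tcp_rot: [[-0.105, 0.994, 0.002], [0.994, 0.105, -0.0], [-0.0, 0.001, -1.0]]
ft_force: [1.0, 0.6, 6.4]
opening: 0.511
gripper_force: 30.2
```

>>> move_arm:
  steps: "0 0 0.3 0;0 0 0.6 0;0 0 0.9 0;0 0 0.9 0;0 0 0.9 0;0 0 0.9 0;0 0.4 0 0;-0.03 0.8 0 0;-0.03 0.8 0 0;-0.03 0.8 0 0;-0.03 0.8 0 0;-0.03 0.8 0 0"

```text
time_s: 5.3
tcp_pos: [0.5113, 0.0847, 0.2009]
tcp_rot: [[-0.105, 0.994, -0.002], [0.994, 0.105, -0.0], [0.0, -0.002, -1.0]]
ft_force: [0.5, -0.7, -1.6]
opening: 0.514
gripper_force: 30.7
```

>>> move_arm:
  steps: "-0.03 0.8 0 0;-0.03 0.8 0 0;-0.03 0.8 0 0;-0.03 0.8 0 0;-0.03 0.8 0 0;-0.03 0.8 0 0;-0.03 0.8 0 0;-0.03 0.8 0 0;-0.03 0.8 0 0;-0.03 0.8 0 0;-0.03 0.8 0 0;-0.03 0.8 0 0"

```text
time_s: 6.5
tcp_pos: [0.5003, 0.3725, 0.2006]
tcp_rot: [[-0.105, 0.994, -0.002], [0.994, 0.105, -0.001], [-0.001, -0.002, -1.0]]
ft_force: [0.5, 0.2, -0.9]
opening: 0.507
gripper_force: 30.7
```

>>> move_arm:
  steps: "-0.03 0.8 0 0;0 0.8 0 0;0 0.4 0 0;0 0 0 0"

```text
time_s: 6.9
tcp_pos: [0.4995, 0.4324, 0.2006]
tcp_rot: [[-0.106, 0.994, -0.001], [0.994, 0.106, -0.001], [-0.001, -0.001, -1.0]]
ft_force: [-0.2, -0.2, -1.7]
opening: 0.511
gripper_force: 30.7
```

>>> move_arm:
  steps: "0 0 -0.9 0;0 0 -0.9 0;0 0 -0.9 0;0 0 -0.9 0;0 0 -0.5 0;0 0 -0.3 0;0 0 -0.1 0;0 0 0 0"

```text
time_s: 7.7
tcp_pos: [0.5006, 0.4315, 0.0672]
tcp_rot: [[-0.105, 0.995, 0.001], [0.995, 0.105, 0.001], [0.0, 0.001, -1.0]]
ft_force: [0.3, 0.9, -1.1]
opening: 0.506
gripper_force: 30.7
```

>>> move_arm:
  steps: "0 0 0 0;0 0 0 0;0 0 0 0;0 0 0 0;0 0 0 0;0 0 0 0"
  fingers: 0

```text
time_s: 8.3
tcp_pos: [0.5003, 0.4315, 0.0667]
tcp_rot: [[-0.105, 0.994, 0.0], [0.994, 0.105, 0.0], [0.0, 0.0, -1.0]]
ft_force: [-0.6, -0.1, 0.3]
opening: 1.002
gripper_force: 0.0
```

>>> move_arm:
  steps: "0 0 0.8 0;0 0 0.9 0;0 0 0.9 0;0 0 0.9 0;0 0 0.9 0;0.02 -0.4 0 0.02;0.02 -0.9 0 0.02;0.02 -0.9 0 0.02;0.02 -0.9 0 0.02;0.02 -0.9 0 0.02;0.02 -0.9 0 0.02;0.02 -0.9 0 0.02"

```text
time_s: 9.5
tcp_pos: [0.5041, 0.256, 0.1979]
tcp_rot: [[-0.175, 0.985, -0.001], [0.985, 0.175, -0.0], [-0.0, -0.001, -1.0]]
ft_force: [0.0, -1.4, -0.3]
opening: 1.002
gripper_force: 0.0
```

>>> move_arm:
  steps: "0.03 -0.9 0 0.01;0.03 -0.9 0 0.01;0.03 -0.9 0 0.01;0.03 -0.9 0 0.01;0.03 -0.9 0 0.01;0.02 -0.9 0 0;0.02 -0.9 0 0;0.02 -0.9 0 0;0 -0.7 0 0;0 -0.2 0 0;0 0 0 0"

```text
time_s: 10.6
tcp_pos: [0.5106, 0.014, 0.1982]
tcp_rot: [[-0.198, 0.98, -0.001], [0.98, 0.198, 0.0], [0.0, -0.0, -1.0]]
ft_force: [0.6, 0.9, -0.3]
opening: 1.003
gripper_force: 0.0
```

>>> move_arm:
  steps: "0 0.03 -0.9 0;0 0 -0.9 0;0 0 -0.9 0;0 0 -0.9 0;0 0 -0.6 0;0 0 -0.33 0;0 0 0 0"

```text
time_s: 11.3
tcp_pos: [0.5103, 0.016, 0.0617]
tcp_rot: [[-0.199, 0.98, -0.002], [0.98, 0.199, 0.0], [0.001, -0.002, -1.0]]
ft_force: [-0.6, -0.3, -0.4]
opening: 1.002
gripper_force: 0.0
```

>>> move_arm:
  steps: "0 0 0 0;0 0 0 0;0 0 0 0;0 0 0 0;0 0 0 0;0 0 0 0;0 0 0 0"
  fingers: 255

```text
time_s: 12.0
tcp_pos: [0.5114, 0.0154, 0.0637]
tcp_rot: [[-0.199, 0.98, 0.002], [0.98, 0.199, 0.0], [-0.0, 0.002, -1.0]]
ft_force: [0.1, 0.8, 6.2]
opening: 0.581
gripper_force: 33.8
```

>>> move_arm:
  steps: "0 0 0.3 0;0 0 0.6 0;0 0 0.9 0;0 0 0.9 0;0 0 0.9 0;0 0 0.9 0;-0.02 0.4 0 0;-0.02 0.8 0 0;-0.02 0.8 0 0;-0.02 0.8 0 0;-0.02 0.8 0 0;-0.02 0.8 0 0"

```text
time_s: 13.2
tcp_pos: [0.5064, 0.1487, 0.1967]
tcp_rot: [[-0.199, 0.98, -0.002], [0.98, 0.199, -0.0], [0.0, -0.002, -1.0]]
ft_force: [0.6, -0.5, -2.0]
opening: 0.581
gripper_force: 33.6
```

>>> move_arm:
  steps: "-0.02 0.8 0 0;-0.02 0.8 0 0;-0.02 0.8 0 0;-0.02 0.8 0 0;-0.02 0.8 0 0;-0.02 0.8 0 0;0 0.8 0 0;0 0.8 0 0;0 0.6 0 0;0 0.2 0 0;0 0 0 0"

```text
time_s: 14.3
tcp_pos: [0.503, 0.3637, 0.1967]
tcp_rot: [[-0.2, 0.98, -0.001], [0.98, 0.2, -0.001], [-0.001, -0.001, -1.0]]
ft_force: [0.6, 0.0, -2.8]
opening: 0.581
gripper_force: 33.6
```

>>> move_arm:
  steps: "0 0 -0.9 0;0 0 -0.9 0;0 0 -0.9 0;0 0 -0.9 0;0 0 -0.5 0;0 0 -0.3 0;0 0 -0.1 0;0 0 0 0"

```text
time_s: 15.1
tcp_pos: [0.5039, 0.3633, 0.0632]
tcp_rot: [[-0.199, 0.98, 0.001], [0.98, 0.199, 0.0], [0.0, 0.001, -1.0]]
ft_force: [-0.5, -0.9, -3.2]
opening: 0.583
gripper_force: 33.5
```

>>> move_arm:
  steps: "0 0 0 0;0 0 0 0;0 0 0 0;0 0 0 0;0 0 0 0;0 0 0 0"
  fingers: 0

```text
time_s: 15.7
tcp_pos: [0.5036, 0.3633, 0.0627]
tcp_rot: [[-0.199, 0.98, 0.0], [0.98, 0.199, 0.0], [0.0, 0.0, -1.0]]
ft_force: [0.4, -0.7, -0.1]
opening: 0.997
gripper_force: 0.0
```

>>> move_arm:
  steps: "0 0 0.8 0;0 0 0.9 0;0 0 0.9 0;0 0 0.9 0;0 0 0.9 0;0 -0.5 0 -0.03;0 -0.9 0 -0.03;0 -0.9 0 -0.03;0 -0.9 0 -0.03;0 -0.9 0 -0.03;0 -0.9 0 -0.03;0 -0.9 0 0"

```text
time_s: 16.9
tcp_pos: [0.5031, 0.1848, 0.194]
tcp_rot: [[-0.109, 0.994, -0.001], [0.994, 0.109, -0.0], [-0.0, -0.001, -1.0]]
ft_force: [0.0, 0.5, -0.2]
opening: 0.997
gripper_force: 0.0
```

>>> move_arm:
  steps: "0 -0.9 0 0;0 -0.9 0 0;0 -0.9 0 0;0 -0.6 0 0;0 -0.2 0 0;0 0 0 0;0 0 -0.8 0;0 0 -0.8 0"

```text
time_s: 17.7
tcp_pos: [0.5037, 0.0822, 0.1462]
tcp_rot: [[-0.11, 0.994, 0.001], [0.994, 0.11, 0.0], [0.0, 0.001, -1.0]]
ft_force: [0.1, 0.3, -0.8]
opening: 0.998
gripper_force: 0.0
```

>>> move_arm:
  steps: "0 -0.04 -0.9 0;0 0 -0.9 0;0 0 -0.8 0;0 0 -0.5 0;0 0 0 0;0 0 0 0"

```text
time_s: 18.3
tcp_pos: [0.5037, 0.0808, 0.054]
tcp_rot: [[-0.11, 0.994, -0.0], [0.994, 0.11, 0.0], [0.0, -0.0, -1.0]]
ft_force: [1.1, -0.1, 0.1]
opening: 0.997
gripper_force: 0.0
```

>>> move_arm:
  steps: "0 0 0 0;0 0 0 0;0 0 0 0;0 0 0 0;0 0 0 0;0 0 0 0;0 0 0 0"
  fingers: 255

```text
time_s: 19.0
tcp_pos: [0.5042, 0.0803, 0.055]
tcp_rot: [[-0.11, 0.994, 0.002], [0.994, 0.11, 0.0], [0.0, 0.002, -1.0]]
ft_force: [-1.7, 0.2, 7.3]
opening: 0.662
gripper_force: 30.5
```

>>> move_arm:
  steps: "0 0 0.3 0;0 0 0.6 0;0 0 0.9 0;0 0 0.9 0;0 0 0.5 0;0 0.4 0 0;0 0.8 0 0;0 0.8 0 0;0 0.8 0 0;0 0.8 0 0;0 0.8 0 0;0 0.8 0 0"

```text
time_s: 20.2
tcp_pos: [0.5028, 0.2377, 0.1488]
tcp_rot: [[-0.11, 0.994, -0.001], [0.994, 0.11, -0.0], [-0.0, -0.001, -1.0]]
ft_force: [0.7, -0.7, -2.1]
opening: 0.663
gripper_force: 33.3
```

>>> move_arm:
  steps: "0 0.8 0 0;0 0.7 0 0;0 0.2 0 0;0 0 0 0;0 0 -0.9 0;0 0 -0.9 0;0 0 -0.7 0;0 0 -0.4 0;0 0 -0.2 0;0 0 -0.1 0;0 0 0 0"

```text
time_s: 21.3
tcp_pos: [0.5039, 0.2871, 0.0541]
tcp_rot: [[-0.11, 0.994, 0.001], [0.994, 0.11, 0.0], [0.0, 0.001, -1.0]]
ft_force: [0.2, 0.3, -2.1]
opening: 0.661
gripper_force: 33.3
```

>>> move_arm:
  steps: "0 0 0 0;0 0 0 0;0 0 0 0;0 0 0 0;0 0 0 0;0 0 0 0"
  fingers: 0

```text
time_s: 21.9
tcp_pos: [0.5036, 0.2871, 0.0537]
tcp_rot: [[-0.11, 0.994, 0.0], [0.994, 0.11, 0.0], [0.0, 0.0, -1.0]]
ft_force: [-0.1, -0.3, 0.2]
opening: 0.998
gripper_force: 0.0
```

>>> move_arm:
  steps: "0 0 0.9 0;0 0 0.9 0;0 0 0.9 0;0 0 0.9 0;0 0 0.4 0;-0.8 -0.5 0 0;-0.8 -0.5 0 0;-0.8 -0.5 0 0;-0.8 -0.5 0 0;0 0 0 0"

```text
time_s: 22.9
tcp_pos: [0.4055, 0.226, 0.1731]
tcp_rot: [[-0.11, 0.994, -0.001], [0.994, 0.11, -0.001], [-0.001, -0.001, -1.0]]
ft_force: [0.2, 0.0, -0.6]
opening: 0.999
gripper_force: 0.0
```

```bash
python3 - <<'E'
from h import *
c=cam("top","top1.png"); np.savez("top1.npz",**c)
hsv=cv2.cvtColor(c["color"],cv2.COLOR_RGB2HSV); S,V=hsv[...,1],hsv[...,2]
white=((S<75)&(V>90)).astype(np.uint8)
rect("mould",c,blob(c,white,(225,318,143,190)),.040)
print(r.state()["tcp_pos"])
E
```

```text
mould ctr [582.7  26.5] size [ 62.3 172.4] ang 5.2
[0.40693626 0.22674099 0.17354782]
```

View pics/top1.png

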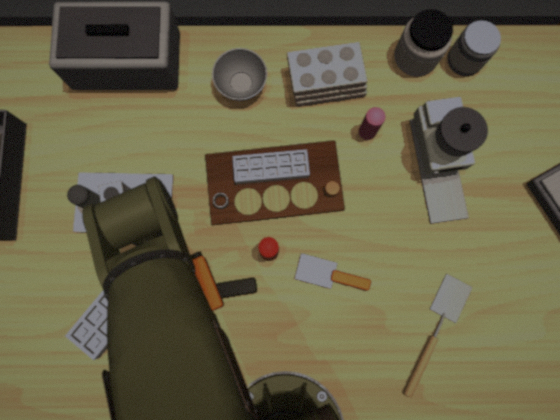

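The view shows the three containers standing on the side board under the arm, the mould alone on the wooden board at (271,166), and the three discs bare at (248,200), (276,197) and (305,194). Now the mould.

>>> move_arm:
  steps: "0.6 -0.852 -0.1 -0.02;0.6 -0.852 -0.1 -0.02;0.6 -0.852 -0.1 0;0.6 -0.852 -0.1 0;0.6 -0.852 -0.1 0;0.6 -0.852 -0.1 0;0.6 -0.852 -0.1 0;0.6 -0.852 -0.1 0;0.6 -0.852 -0.1 0;0.6 -0.852 -0.1 0;0 0 0 0;0 0 0 0"

```text
time_s: 24.15
tcp_pos: [0.5879, -0.0287, 0.1426]
tcp_rot: [[-0.089, 0.996, -0.001], [0.996, 0.089, 0.0], [0.0, -0.001, -1.0]]
ft_force: [0.7, 0.6, -0.2]
opening: 1.0
gripper_force: 0.0
```

```bash
python3 - <<'E'
from h import *
c=dict(np.load("top1.npz")); hsv=cv2.cvtColor(c["color"],cv2.COLOR_RGB2HSV); H,S,V=[hsv[...,i] for i in range(3)]
m=((V>85)&(S>80)).astype(np.uint8)
for n,w in dict(jar=(233,262,184,216),tin=(262,290,182,213),shaker=(290,320,180,210)).items():
    ct=blob(c,m,w); q=np.array([ray(c,u,v,.0125)[:2]*1000 for u,v in ct],np.float32); print(n,np.round(cv2.fitEllipse(q)[0],1),np.round(cv2.fitEllipse(q)[1],1))
print(r.state()["tcp_pos"])
E
```

```text
jar [504.7  79.9] [63.4 64.2]
tin [511.2  15.3] [64.1 64.7]
shaker [518.3 -49.2] [64.9 65.8]
[ 0.58788072 -0.02872101  0.14263625]
```

>>> move_arm:
  steps: "0 0 -0.9 0;0 0 -0.9 0;0 0 -0.9 0;0 0 -0.7 0;0 0 -0.4 0;0 0 -0.3 0;0 0 -0.1 0;0 0 0 0"

```text
time_s: 24.95
tcp_pos: [0.5878, -0.0283, 0.018]
tcp_rot: [[-0.09, 0.996, 0.0], [0.996, 0.09, -0.0], [-0.0, 0.0, -1.0]]
ft_force: [0.1, 0.2, 0.4]
opening: 0.999
gripper_force: 0.0
```

>>> move_arm:
  steps: "0 0 0 0;0 0 0 0;0 0 0 0;0 0 0 0;0 0 0 0;0 0 0 0;0 0 0 0"
  fingers: 255
  squeeze: 50

```text
time_s: 25.65
tcp_pos: [0.5882, -0.0286, 0.0188]
tcp_rot: [[-0.09, 0.996, 0.002], [0.996, 0.09, -0.0], [-0.0, 0.002, -1.0]]
ft_force: [-0.4, 0.7, 6.1]
opening: 0.689
gripper_force: 54.5
```

>>> move_arm:
  steps: "0 0 0.3 0;0 0 0.7 0;0 0 0.9 0;0 0 0.9 0;0 0 0.9 0;0 0 0.7 0;-0.415 -0.7635 0 -0.19;-0.415 -0.7635 0 -0.19;-0.415 -0.7635 0 -0.19;-0.415 -0.7635 0 -0.19"

```text
time_s: 26.65
tcp_pos: [0.5371, -0.1209, 0.1503]
tcp_rot: [[0.29, 0.957, 0.0], [0.957, -0.29, -0.0], [-0.0, 0.0, -1.0]]
ft_force: [0.9, 0.2, -1.4]
opening: 0.69
gripper_force: 54.1
```

>>> move_arm:
  steps: "-0.415 -0.7635 0 -0.19;-0.415 -0.7635 0 -0.19;-0.415 -0.7635 0 -0.19;-0.415 -0.7635 0 -0.19;-0.415 -0.7635 0 -0.19;-0.415 -0.7635 0 -0.19;-0.415 -0.7635 0 -0.19;-0.415 -0.7635 0 -0.19;-0.415 -0.7635 0 -0.19;-0.415 -0.7635 0 -0.19;-0.415 -0.7635 0 -0.19;-0.415 -0.7635 0 -0.194"

```text
time_s: 27.85
tcp_pos: [0.3877, -0.3958, 0.1503]
tcp_rot: [[0.991, 0.134, 0.0], [0.134, -0.991, -0.0], [0.0, 0.0, -1.0]]
ft_force: [0.2, -0.1, -1.1]
opening: 0.688
gripper_force: 54.1
```

>>> move_arm:
  steps: "0 0 0 0;0 0 0 0;0 0 0 0"

```text
time_s: 28.15
tcp_pos: [0.3887, -0.3943, 0.1499]
tcp_rot: [[0.99, 0.14, 0.0], [0.14, -0.99, 0.0], [0.0, -0.0, -1.0]]
ft_force: [0.7, -0.4, -0.7]
opening: 0.688
gripper_force: 54.2
```

```bash
cat > mm.py <<'E'
from h import *
import sys
n=sys.argv[1]; h=float(sys.argv[2]); w=list(map(int,sys.argv[3:7]))
c=cam("top"); hsv=cv2.cvtColor(c["color"],cv2.COLOR_RGB2HSV); S,V=hsv[...,1],hsv[...,2]
s=cam("scene")
up=lambda a:cv2.resize(a,(400,400),interpolation=2)
cv2.imwrite("pics/%s.png"%n,np.hstack([up(c["color"][130:260,385:515]),up(s["color"][180:340,60:220])])[:,:,::-1])
print(np.round(r.state()["tcp_pos"],4))
E
python3 mm.py p1 0 0 0 0 0
```

```text
[ 0.3888 -0.3943  0.1499]
```

View pics/p1.png

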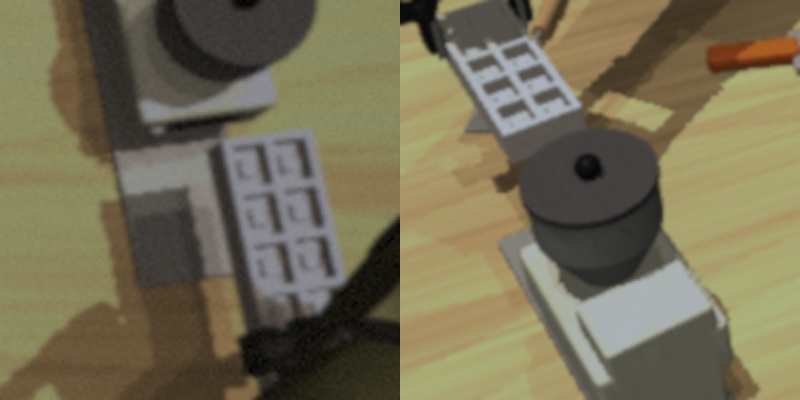

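The mould is held in line with the machine, still high, so it appears shifted outward by parallax. I'll lower it to just over bed height and look again.

>>> move_arm:
  steps: "0 0 -0.9 0;0 0 -0.9 0;0 0 -0.9 0;0 0 -0.9 0;0 0 -0.5 0;0 0 -0.3 0;0 0 0 0;0 0 0 0"

```text
time_s: 29.05
tcp_pos: [0.3889, -0.3953, 0.0186]
tcp_rot: [[0.99, 0.139, 0.001], [0.139, -0.99, -0.001], [0.001, 0.001, -1.0]]
ft_force: [-0.2, -0.3, -0.7]
opening: 0.686
gripper_force: 54.2
```

```bash
python3 mm.py p2 0 0 0 0 0
```

```text
[ 0.3888 -0.3954  0.0189]
```

View pics/p2.png

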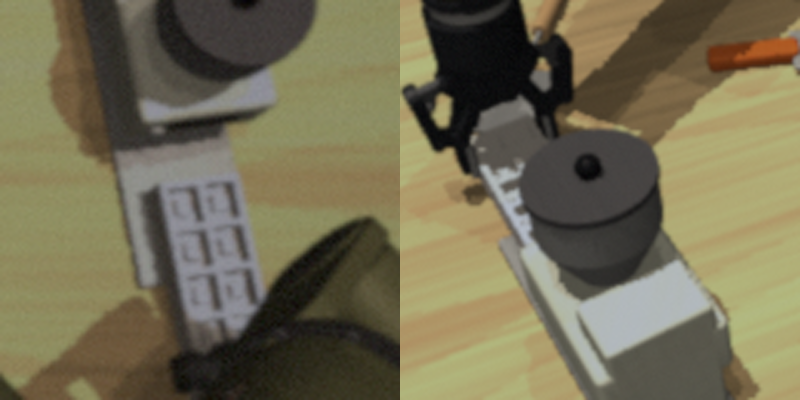

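```bash
python3 - <<'E'
from h import *
c=cam("top"); hsv=cv2.cvtColor(c["color"],cv2.COLOR_RGB2HSV); S,V=hsv[...,1],hsv[...,2]
for x,y in[(160,188),(237,178),(262,290),(182,305)]: print(np.round(ray(c,384.8+x/3.077,129.8+y/3.077,.0406)*1000,1))
# edges: scan row profile of gray for side edges
g=cv2.GaussianBlur(cv2.cvtColor(c["color"],cv2.COLOR_RGB2GRAY),(3,3),0).astype(int)
for v in(196,202,208,214,220): print(v,g[v,425:475].tolist())
E
```

```text
[ 520.4 -348.5   40.6]
[ 527.6 -405.8   40.6]
[ 444.4 -417.9   40.6]
[ 433.7 -358.9   40.6]
196 [106, 123, 137, 140, 134, 115, 91, 73, 61, 55, 54, 62, 84, 114, 132, 132, 125, 127, 137, 142, 141, 130, 109, 87, 89, 111, 130, 132, 126, 128, 136, 141, 140, 132, 110, 87, 89, 112, 132, 138, 136, 133, 132, 131, 131, 131, 130, 129, 128, 127]
202 [97, 99, 118, 135, 140, 134, 115, 92, 74, 62, 55, 53, 57, 76, 108, 132, 141, 142, 142, 142, 143, 144, 140, 131, 123, 124, 132, 140, 143, 142, 139, 137, 135, 134, 133, 129, 125, 124, 128, 136, 140, 141, 139, 137, 136, 136, 137, 138, 138, 137]
208 [121, 104, 99, 114, 134, 141, 134, 117, 95, 76, 63, 56, 53, 56, 71, 100, 126, 137, 138, 136, 138, 141, 142, 136, 118, 94, 84, 99, 123, 133, 130, 127, 131, 138, 140, 134, 118, 95, 82, 93, 118, 135, 140, 138, 136, 135, 134, 134, 135, 136]
214 [132, 124, 108, 98, 110, 130, 140, 142, 134, 113, 87, 69, 59, 54, 54, 66, 92, 118, 130, 128, 123, 124, 128, 132, 133, 124, 103, 87, 95, 118, 135, 139, 139, 139, 140, 141, 140, 133, 119, 109, 114, 128, 138, 139, 136, 133, 131, 131, 131, 131]
220 [130, 128, 121, 105, 94, 104, 126, 138, 140, 133, 113, 87, 67, 57, 53, 53, 62, 85, 114, 131, 133, 126, 122, 124, 129, 129, 123, 108, 93, 95, 115, 133, 139, 139, 137, 137, 138, 137, 127, 106, 83, 82, 104, 127, 135, 132, 128, 124, 114, 92]
```

Mould axis (524,-377)→(439,-388) mm matches the machine axis within 1 mm and 0.5°. I'll lower it and slide in.

>>> move_arm:
  steps: "0 0.015 -0.1 0;0.44 0.062 0 0;0.44 0.062 0 0;0.44 0.062 0 0;0.44 0.062 0 0;0.44 0.062 0 0;0.44 0.062 0 0;0 0 -0.04 0;0 0 0 0;0 0 0 0"

```text
time_s: 30.2
tcp_pos: [0.4695, -0.3835, 0.0148]
tcp_rot: [[0.99, 0.139, 0.003], [0.139, -0.99, -0.002], [0.003, 0.002, -1.0]]
ft_force: [5.1, 1.8, 8.1]
opening: 0.686
gripper_force: 55.4
```

>>> move_arm:
  steps: "0.1 0.014 0.02 0;0.1 0.014 0 0;0.1 0.014 0 0;0.1 0.014 0 0;0 0 0 0;0 0 0 0"

```text
time_s: 30.8
tcp_pos: [0.4802, -0.3821, 0.0148]
tcp_rot: [[0.99, 0.138, 0.001], [0.138, -0.99, -0.001], [0.001, 0.001, -1.0]]
ft_force: [-1.5, -1.3, 6.5]
opening: 0.691
gripper_force: 55.2
```

>>> move_arm:
  steps: "0.066 0.0093 0 0;0.066 0.0093 0 0;0 0 0 0;0 0 0 0"

```text
time_s: 31.2
tcp_pos: [0.484, -0.3815, 0.0147]
tcp_rot: [[0.99, 0.138, 0.001], [0.138, -0.99, -0.001], [0.001, 0.001, -1.0]]
ft_force: [-3.4, -2.0, 8.2]
opening: 0.689
gripper_force: 55.3
```

>>> move_arm:
  steps: "0.066 0.0093 0 0;0.066 0.0093 0 0;0 0 0 0;0 0 0 0"

```text
time_s: 31.6
tcp_pos: [0.488, -0.381, 0.0148]
tcp_rot: [[0.99, 0.138, 0.001], [0.138, -0.99, -0.001], [0.001, 0.001, -1.0]]
ft_force: [-3.7, -1.3, 7.4]
opening: 0.691
gripper_force: 55.3
```

>>> move_arm:
  steps: "0.066 0.0093 0 0;0 0 0 0;0 0 0 0"

```text
time_s: 31.9
tcp_pos: [0.4898, -0.3807, 0.0148]
tcp_rot: [[0.99, 0.138, 0.001], [0.138, -0.99, -0.001], [0.0, 0.001, -1.0]]
ft_force: [-5.0, -1.7, 6.8]
opening: 0.687
gripper_force: 55.3
```

>>> move_arm:
  steps: "0.066 0.0093 0 0;0 0 0 0;0 0 0 0"

```text
time_s: 32.2
tcp_pos: [0.4899, -0.3807, 0.0148]
tcp_rot: [[0.99, 0.138, -0.003], [0.138, -0.99, -0.0], [-0.003, -0.0, -1.0]]
ft_force: [-21.7, -1.1, 16.4]
opening: 0.688
gripper_force: 56.3
```

>>> move_arm:
  steps: "-0.1 -0.014 0 0;0 0 0 0;0 0 0 0"

```text
time_s: 32.5
tcp_pos: [0.4888, -0.3809, 0.0148]
tcp_rot: [[0.99, 0.138, 0.001], [0.138, -0.99, -0.001], [0.0, 0.001, -1.0]]
ft_force: [-4.4, -1.3, 7.4]
opening: 0.687
gripper_force: 55.3
```

>>> move_arm:
  steps: "0 0 0 0;0 0 0 0;0 0 0 0;0 0 0 0;0 0 0 0;0 0 0 0"
  fingers: 0

```text
time_s: 33.1
tcp_pos: [0.4885, -0.3804, 0.014]
tcp_rot: [[0.99, 0.138, -0.0], [0.138, -0.99, 0.0], [-0.0, -0.0, -1.0]]
ft_force: [-1.0, 0.8, -0.2]
opening: 1.0
gripper_force: 0.0
```

>>> move_arm:
  steps: "0 0 0.4 0;0 0 0.9 0;0 0 0.9 0;0 0 0.9 0;0 0 0.9 0;0 0 0.9 0;-0.8 0.8 0 0;-0.8 0.8 0 0;-0.8 0.8 0 0;-0.2 0.8 0 0;0 0.8 0 0;0 0.8 0 0"

```text
time_s: 34.3
tcp_pos: [0.4102, -0.2356, 0.1622]
tcp_rot: [[0.99, 0.138, 0.001], [0.138, -0.99, -0.001], [0.001, 0.001, -1.0]]
ft_force: [-0.2, -0.5, 0.4]
opening: 0.997
gripper_force: 0.0
```

```bash
python3 mm.py p3 0 0 0 0 0; python3 - <<'E'
from h import *
c=cam("top"); hsv=cv2.cvtColor(c["color"],cv2.COLOR_RGB2HSV)
g=cv2.GaussianBlur(cv2.cvtColor(c["color"],cv2.COLOR_RGB2GRAY),(3,3),0).astype(int)
for v in(188,196,204,212): print(v,g[v,420:475].tolist())
E
```

```text
[ 0.4105 -0.2346  0.1621]
188 [48, 55, 62, 66, 68, 69, 68, 69, 69, 68, 65, 57, 48, 46, 53, 63, 68, 70, 69, 68, 68, 68, 67, 65, 65, 64, 62, 61, 61, 61, 62, 65, 72, 83, 94, 103, 107, 106, 109, 120, 132, 136, 132, 127, 125, 125, 125, 125, 124, 124, 124, 124, 124, 125, 124]
196 [69, 69, 67, 67, 68, 68, 65, 62, 60, 64, 74, 84, 88, 89, 90, 88, 86, 84, 82, 80, 78, 75, 74, 75, 74, 72, 72, 71, 71, 70, 69, 68, 68, 66, 66, 66, 66, 64, 63, 63, 62, 60, 58, 59, 62, 70, 83, 99, 112, 122, 127, 130, 129, 128, 127]
204 [69, 69, 67, 65, 63, 63, 66, 69, 71, 72, 74, 75, 76, 76, 78, 80, 83, 86, 87, 88, 88, 88, 88, 89, 89, 88, 87, 86, 85, 84, 82, 80, 77, 76, 76, 76, 74, 72, 71, 71, 70, 70, 70, 70, 69, 68, 68, 68, 66, 65, 64, 64, 62, 60, 60]
212 [56, 53, 54, 55, 56, 57, 58, 59, 59, 59, 60, 61, 61, 62, 63, 63, 64, 66, 68, 68, 69, 70, 71, 72, 74, 75, 77, 80, 81, 83, 85, 86, 87, 88, 88, 88, 88, 88, 86, 85, 85, 84, 83, 82, 80, 78, 76, 75, 75, 74, 73, 72, 71, 71, 70]
```

View pics/p3.png

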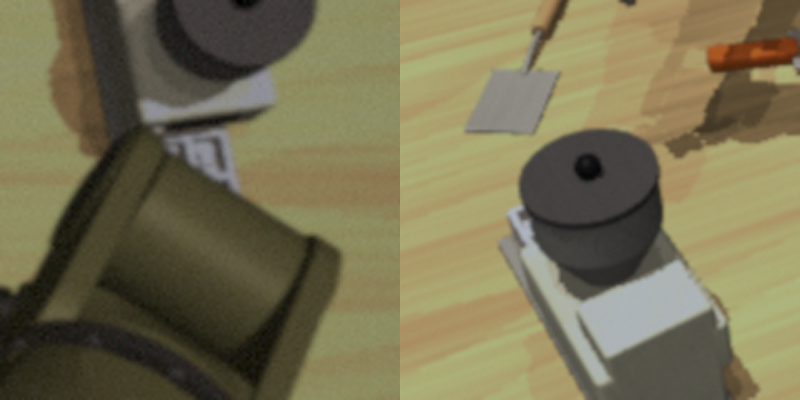

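The arm hides the mould in the top view. I'll go on to above the jar and look from there.

>>> move_arm:
  steps: "0.14 0.79 0.02 0.14;0.14 0.79 0.02 0.14;0.14 0.79 0.02 0.14;0.14 0.79 0.02 0.14;0.14 0.79 0.02 0.14;0.14 0.79 0.02 0.14;0.14 0.79 0.02 0.14;0.14 0.79 0.02 0.14;0.14 0.79 0.02 0.14;0.14 0.79 0.02 0.14;0.14 0.79 0.02 0.14;0.14 0.79 0.02 0.14"

```text
time_s: 35.65
tcp_pos: [0.4615, 0.0483, 0.1688]
tcp_rot: [[0.556, 0.831, 0.001], [0.831, -0.556, -0.0], [0.0, 0.001, -1.0]]
ft_force: [-0.3, -1.0, -0.4]
opening: 0.999
gripper_force: 0.0
```

>>> move_arm:
  steps: "0.14 0.79 0.02 0.14;0.14 0.79 0.02 0.14;0.14 0.79 0.02 0.14;0.14 0.79 0.02 0.14;0.14 0.79 0.02 0.14;0.14 0.79 0.02 0.14;0.14 0.79 0.02 0.14;0.14 0.79 0.02 0.14;0.14 0.79 0.02 0.14;0.14 0.79 0.02 0.142;0 0 0 0;0 0 0 0"

```text
time_s: 36.85
tcp_pos: [0.5033, 0.2846, 0.1742]
tcp_rot: [[-0.108, 0.994, -0.0], [0.994, 0.108, -0.0], [-0.0, -0.0, -1.0]]
ft_force: [-0.4, -0.1, -0.3]
opening: 0.998
gripper_force: 0.0
```

```bash
python3 mm.py p4 0 0 0 0 0; python3 - <<'E'
from h import *
c=cam("top"); np.savez("top2.npz",**c)
g=cv2.GaussianBlur(cv2.cvtColor(c["color"],cv2.COLOR_RGB2GRAY),(3,3),0).astype(int)
for v in(188,196,204,212): print(v,g[v,420:475].tolist())
E
```

```text
[0.5032 0.284  0.1744]
188 [127, 120, 106, 100, 113, 130, 138, 137, 127, 105, 78, 59, 52, 56, 73, 102, 127, 138, 141, 141, 140, 139, 137, 134, 130, 128, 129, 135, 139, 139, 135, 130, 126, 123, 118, 113, 110, 106, 107, 117, 129, 133, 128, 123, 121, 121, 121, 121, 120, 120, 121, 121, 121, 121, 121]
196 [135, 134, 127, 113, 100, 104, 122, 135, 138, 131, 113, 89, 69, 57, 53, 61, 84, 112, 130, 130, 122, 124, 134, 141, 141, 131, 110, 89, 89, 110, 128, 129, 123, 123, 130, 135, 136, 129, 108, 86, 88, 111, 130, 134, 131, 129, 129, 128, 129, 129, 129, 128, 127, 125, 124]
204 [135, 135, 135, 131, 120, 102, 95, 109, 130, 138, 132, 115, 93, 75, 62, 55, 55, 68, 94, 120, 134, 134, 127, 121, 119, 120, 120, 116, 108, 103, 110, 124, 134, 133, 128, 124, 124, 124, 122, 113, 94, 82, 94, 118, 132, 134, 132, 132, 133, 133, 133, 133, 134, 133, 133]
212 [131, 131, 132, 132, 131, 130, 122, 108, 103, 117, 132, 138, 136, 123, 100, 75, 60, 54, 58, 76, 105, 127, 130, 123, 121, 128, 134, 134, 127, 110, 90, 85, 104, 126, 133, 129, 128, 132, 135, 136, 130, 113, 92, 88, 106, 126, 134, 132, 129, 129, 130, 130, 129, 130, 130]
```

View pics/p4.png

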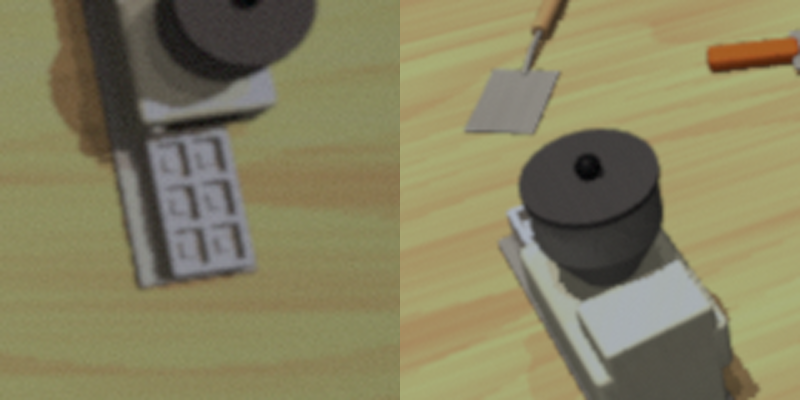

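```bash
python3 - <<'E'
from h import *
c=dict(np.load("top2.npz"))
th=np.radians(8); n=np.array([-np.sin(th),np.cos(th)]); a=np.array([np.cos(th),np.sin(th)]); o=np.array([542.6,-373.6])
for v,ub,um in[(188,422.5,434.9),(196,424.3,436.4),(204,426.3,438.1),(212,428.0,439.6)]:
    b=(ray(c,ub,v,.008)[:2]*1000-o);m=(ray(c,um,v,.036)[:2]*1000-o); print(v,"bed lat",round(b@n,1),"mould lat",round(m@n,1),"at",np.round([b@a,m@a]))
g=cv2.GaussianBlur(cv2.cvtColor(c["color"],cv2.COLOR_RGB2GRAY),(3,3),0).astype(int); hs=cv2.cvtColor(c["color"],cv2.COLOR_RGB2HSV)[...,1]
for u in(432,445,450,455,460): print(u,"g",g[208:230,u].tolist(),"S",hs[208:230,u].tolist())
for v in (196,204): print(hs[v,455:475].tolist())
E
```

```text
188 bed lat 47.7 mould lat 29.2 at [ -2. -11.]
196 bed lat 47.4 mould lat 29.6 at [-21. -29.]
204 bed lat 46.5 mould lat 29.5 at [-40. -48.]
212 bed lat 46.4 mould lat 29.9 at [-59. -66.]
432 g [114, 119, 125, 131, 136, 139, 139, 139, 138, 138, 138, 137, 135, 130, 119, 112, 118, 126, 129, 128, 127, 126] S [13, 13, 10, 9, 13, 11, 9, 9, 11, 7, 13, 7, 9, 9, 18, 58, 86, 89, 90, 89, 94, 95]
445 g [138, 136, 134, 132, 128, 125, 130, 137, 140, 139, 125, 103, 88, 91, 106, 120, 127, 129, 129, 127, 126, 127] S [14, 12, 14, 13, 13, 10, 17, 14, 16, 14, 13, 3, 41, 81, 100, 97, 94, 89, 92, 91, 97, 97]
450 g [87, 86, 86, 86, 90, 97, 107, 120, 131, 128, 108, 89, 89, 104, 119, 125, 128, 130, 129, 127, 125, 126] S [22, 33, 35, 37, 26, 28, 19, 4, 11, 13, 5, 20, 69, 99, 99, 95, 96, 87, 96, 99, 97, 99]
455 g [120, 117, 118, 123, 129, 135, 138, 138, 131, 113, 93, 90, 104, 117, 124, 127, 128, 129, 128, 126, 124, 124] S [9, 5, 9, 2, 12, 13, 16, 16, 13, 13, 6, 60, 91, 99, 94, 97, 90, 91, 97, 99, 103, 103]
460 g [115, 121, 124, 127, 130, 134, 138, 135, 120, 96, 81, 90, 110, 123, 127, 127, 127, 128, 127, 125, 124, 125] S [16, 6, 6, 9, 11, 12, 12, 16, 15, 5, 44, 89, 98, 94, 93, 93, 97, 92, 95, 95, 99, 97]
[12, 19, 13, 9, 22, 3, 9, 9, 13, 56, 84, 92, 92, 92, 87, 93, 90, 92, 98, 101]
[12, 8, 10, 8, 6, 29, 32, 6, 10, 9, 17, 57, 79, 84, 80, 85, 84, 83, 85, 85]
```

The mould's centre is about 0.5 mm off the machine axis, its near end is flush with the front edge, and it stopped about 1 mm short of stop contact. It is home. Now the jar goes back.

>>> move_arm:
  steps: "0.02 0.1 -0.9 0.004;0 0 -0.9 0;0 0 -0.9 0;0 0 -0.8 0;0 0 -0.4 0;0 0 -0.12 0;0 0 0 0;0 0 0 0"
  fingers: 0
  squeeze: 30

```text
time_s: 37.8
tcp_pos: [0.5041, 0.2882, 0.0549]
tcp_rot: [[-0.111, 0.994, 0.002], [0.994, 0.111, 0.001], [0.001, 0.002, -1.0]]
ft_force: [0.4, -0.4, 1.2]
opening: 0.998
gripper_force: 0.0
```

>>> move_arm:
  steps: "0 0 0 0;0 0 0 0;0 0 0 0;0 0 0 0;0 0 0 0;0 0 0 0;0 0 0 0"
  fingers: 255

```text
time_s: 38.5
tcp_pos: [0.5038, 0.2882, 0.0548]
tcp_rot: [[-0.111, 0.994, 0.001], [0.994, 0.111, 0.001], [0.0, 0.001, -1.0]]
ft_force: [-1.7, -1.4, 7.2]
opening: 0.665
gripper_force: 31.2
```

>>> move_arm:
  steps: "0 0 0.3 0;0 0 0.6 0;0 0 0.9 0;0 0 0.7 0;0 -0.4 0 0;0 -0.8 0 0;0 -0.8 0 0;0 -0.8 0 0;0 -0.8 0 0;0 -0.8 0 0;0 -0.8 0 0;0 -0.8 0 0"

```text
time_s: 39.7
tcp_pos: [0.5027, 0.1063, 0.1277]
tcp_rot: [[-0.111, 0.994, -0.001], [0.994, 0.111, -0.0], [-0.0, -0.001, -1.0]]
ft_force: [1.0, -0.1, -2.0]
opening: 0.666
gripper_force: 33.2
```

>>> move_arm:
  steps: "0 -0.8 0 0;0 -0.5 0 0;0 -0.2 0 0;0 -0.1 0 0;0 0 0 0;0 0 0 0"

```text
time_s: 40.3
tcp_pos: [0.5034, 0.0606, 0.1286]
tcp_rot: [[-0.111, 0.994, -0.0], [0.994, 0.111, 0.0], [0.0, -0.0, -1.0]]
ft_force: [-0.8, -0.1, -2.1]
opening: 0.663
gripper_force: 33.2
```

>>> move_arm:
  steps: "0.037 0.393 0 0;0 0.3 0 0;0 0 -0.6 0;0 0 -0.6 0;0 0 -0.6 0;0 0 -0.4 0;0 0 -0.1 0;0 0 0 0;0 0 0 0"

```text
time_s: 41.2
tcp_pos: [0.505, 0.081, 0.0604]
tcp_rot: [[-0.111, 0.994, 0.001], [0.994, 0.111, 0.0], [-0.0, 0.001, -1.0]]
ft_force: [0.3, -0.6, -2.0]
opening: 0.667
gripper_force: 33.2
```

>>> move_arm:
  steps: "0 0.01 -0.06 0;0 0 -0.04 0;0 0 0 0;0 0 0 0"

```text
time_s: 41.6
tcp_pos: [0.5047, 0.0811, 0.0569]
tcp_rot: [[-0.111, 0.994, 0.0], [0.994, 0.111, 0.0], [0.0, 0.0, -1.0]]
ft_force: [-0.1, -0.1, -1.9]
opening: 0.664
gripper_force: 33.3
```

>>> move_arm:
  steps: "0 0 0 0;0 0 0 0;0 0 0 0;0 0 0 0;0 0 0 0;0 0 0 0"
  fingers: 0

```text
time_s: 42.2
tcp_pos: [0.5046, 0.0811, 0.0567]
tcp_rot: [[-0.111, 0.994, -0.0], [0.994, 0.111, 0.0], [0.0, -0.0, -1.0]]
ft_force: [-0.3, -0.4, 0.2]
opening: 1.001
gripper_force: 0.0
```

>>> move_arm:
  steps: "0 0 0.6 0;0 0 0.9 0;0 0 0.9 0;0 0 0.9 0;0 0 0.9 0;0 0.5 0 0.03;0 0.9 0 0.03;0 0.9 0 0.03;0 0.9 0 0.03;0 0.9 0 0.03;0 0.9 0 0.028;0 0.9 0 0"

```text
time_s: 43.4
tcp_pos: [0.5041, 0.2596, 0.1819]
tcp_rot: [[-0.2, 0.98, -0.001], [0.98, 0.2, -0.0], [-0.0, -0.001, -1.0]]
ft_force: [0.8, -0.3, -1.3]
opening: 0.996
gripper_force: 0.0
```

>>> move_arm:
  steps: "0 0.9 0 0;0 0.9 0 0;0 0.9 0 0;0 0.6 0 0;0 0.2 0 0;0 0 0 0;0 0 0 0"

```text
time_s: 44.1
tcp_pos: [0.5046, 0.3624, 0.1824]
tcp_rot: [[-0.198, 0.98, -0.0], [0.98, 0.198, -0.0], [-0.0, -0.0, -1.0]]
ft_force: [0.7, -0.5, -0.6]
opening: 1.001
gripper_force: 0.0
```

>>> move_arm:
  steps: "-0.03 0.03 -0.9 0;0 0 -0.9 0;0 0 -0.9 0;0 0 -0.8 0;0 0 -0.4 0;0 0 -0.09 0;0 0 0 0;0 0 0 0"

```text
time_s: 44.9
tcp_pos: [0.5043, 0.3642, 0.0644]
tcp_rot: [[-0.199, 0.98, 0.002], [0.98, 0.199, 0.001], [0.001, 0.002, -1.0]]
ft_force: [-0.3, -0.0, 0.5]
opening: 1.0
gripper_force: 0.0
```

>>> move_arm:
  steps: "0 0 0 0;0 0 0 0;0 0 0 0;0 0 0 0;0 0 0 0;0 0 0 0;0 0 0 0"
  fingers: 255

```text
time_s: 45.6
tcp_pos: [0.504, 0.3641, 0.0636]
tcp_rot: [[-0.199, 0.98, 0.001], [0.98, 0.199, 0.001], [0.0, 0.001, -1.0]]
ft_force: [0.7, -0.2, 5.1]
opening: 0.58
gripper_force: 33.8
```

>>> move_arm:
  steps: "0 0 0.3 0;0 0 0.6 0;0 0 0.9 0;0 0 0.9 0;0 0 0.9 0;0 0 0.8 0;0 -0.4 0 0;0.02 -0.8 0 0;0.02 -0.8 0 0;0.02 -0.8 0 0;0.02 -0.8 0 0;0.02 -0.8 0 0"

```text
time_s: 46.8
tcp_pos: [0.5059, 0.2301, 0.1935]
tcp_rot: [[-0.199, 0.98, -0.002], [0.98, 0.199, -0.001], [-0.001, -0.002, -1.0]]
ft_force: [0.3, -0.0, -2.5]
opening: 0.581
gripper_force: 33.3
```

>>> move_arm:
  steps: "0.02 -0.8 0 0;0.02 -0.8 0 0;0.02 -0.8 0 0;0.02 -0.8 0 0;0.02 -0.8 0 0;0.02 -0.8 0 0;0 -0.8 0 0;0 -0.8 0 0;0 -0.5 0 0;0 -0.2 0 0;0 0 0 0;0 0 0 0"

```text
time_s: 48.0
tcp_pos: [0.5102, 0.0196, 0.1947]
tcp_rot: [[-0.199, 0.98, -0.0], [0.98, 0.199, 0.0], [0.0, -0.0, -1.0]]
ft_force: [-1.2, -0.0, -2.2]
opening: 0.586
gripper_force: 33.3
```

>>> move_arm:
  steps: "0.03 -0.113 0 0;0 0 -0.8 0;0 0 -0.9 0;0 0 -0.9 0;0 0 -0.8 0;0 0 -0.5 0;0 0 -0.2 0;0 0 -0.1 0;0 0 0 0;0 0 0 0;0 0 0 0"

```text
time_s: 49.1
tcp_pos: [0.5115, 0.0156, 0.0697]
tcp_rot: [[-0.199, 0.98, 0.001], [0.98, 0.199, -0.0], [-0.0, 0.001, -1.0]]
ft_force: [0.1, -0.4, -2.4]
opening: 0.58
gripper_force: 33.2
```

>>> move_arm:
  steps: "0 0.02 -0.06 0;0 0 -0.06 0;0 0 -0.01 0;0 0 0 0;0 0 0 0"

```text
time_s: 49.6
tcp_pos: [0.5115, 0.0162, 0.0655]
tcp_rot: [[-0.199, 0.98, 0.001], [0.98, 0.199, -0.0], [-0.0, 0.001, -1.0]]
ft_force: [0.4, 0.3, 6.1]
opening: 0.582
gripper_force: 32.4
```

>>> move_arm:
  steps: "0 0 0 0;0 0 0 0;0 0 0 0;0 0 0 0;0 0 0 0;0 0 0 0"
  fingers: 0

```text
time_s: 50.2
tcp_pos: [0.5112, 0.0162, 0.0651]
tcp_rot: [[-0.199, 0.98, -0.0], [0.98, 0.199, 0.0], [0.0, -0.0, -1.0]]
ft_force: [0.0, -0.0, -0.4]
opening: 0.999
gripper_force: 0.0
```

>>> move_arm:
  steps: "0 0 0.6 0;0 0 0.9 0;0 0 0.9 0;0 0 0.9 0;0 0 0.9 0;0 0.5 0 -0.03;-0.02 0.9 0 -0.03;-0.02 0.9 0 -0.03;-0.02 0.9 0 -0.03;-0.02 0.9 0 -0.03;-0.02 0.9 0 -0.03;-0.02 0.9 0 -0.01"

```text
time_s: 51.4
tcp_pos: [0.5074, 0.1943, 0.1911]
tcp_rot: [[-0.104, 0.995, 0.0], [0.995, 0.104, -0.0], [-0.0, 0.0, -1.0]]
ft_force: [0.7, -1.0, 0.2]
opening: 1.001
gripper_force: 0.0
```

>>> move_arm:
  steps: "-0.02 0.9 0 0;-0.02 0.9 0 0;-0.02 0.9 0 0;-0.02 0.9 0 0;-0.02 0.9 0 0;-0.02 0.9 0 0;-0.02 0.9 0 0;0 0.8 0 0;0 0.3 0 0;0 0.1 0 0;0 0 0 0;0 0 0 0"

```text
time_s: 52.6
tcp_pos: [0.5037, 0.4173, 0.1912]
tcp_rot: [[-0.104, 0.995, 0.0], [0.995, 0.104, -0.0], [-0.0, 0.0, -1.0]]
ft_force: [-0.3, 0.2, 0.2]
opening: 1.003
gripper_force: 0.0
```

>>> move_arm:
  steps: "-0.113 0.473 0 0;0 0 -0.8 0;0 0 -0.9 0;0 0 -0.9 0;0 0 -0.8 0;0 0 -0.5 0;0 0 -0.25 0;0 0 0 0;0 0 0 0"

```text
time_s: 53.5
tcp_pos: [0.5004, 0.4328, 0.0678]
tcp_rot: [[-0.105, 0.994, 0.001], [0.994, 0.105, 0.001], [0.001, 0.001, -1.0]]
ft_force: [0.2, -0.6, 0.9]
opening: 0.998
gripper_force: 0.0
```

>>> move_arm:
  steps: "0 0 0 0;0 0 0 0;0 0 0 0;0 0 0 0;0 0 0 0;0 0 0 0;0 0 0 0"
  fingers: 255

```text
time_s: 54.2
tcp_pos: [0.5004, 0.4326, 0.0673]
tcp_rot: [[-0.105, 0.994, 0.001], [0.994, 0.105, 0.001], [0.001, 0.001, -1.0]]
ft_force: [1.4, -0.1, 5.3]
opening: 0.509
gripper_force: 30.4
```

>>> move_arm:
  steps: "0 0 0.3 0;0 0 0.6 0;0 0 0.9 0;0 0 0.9 0;0 0 0.9 0;0 0 0.9 0;0 -0.4 0 0;0.03 -0.8 0 0;0.03 -0.8 0 0;0.03 -0.8 0 0;0.03 -0.8 0 0;0.03 -0.8 0 0"

```text
time_s: 55.4
tcp_pos: [0.5038, 0.2987, 0.2005]
tcp_rot: [[-0.105, 0.995, -0.002], [0.995, 0.105, -0.001], [-0.001, -0.002, -1.0]]
ft_force: [0.8, -0.5, -1.7]
opening: 0.509
gripper_force: 30.7
```

>>> move_arm:
  steps: "0.03 -0.8 0 0;0.03 -0.8 0 0;0.03 -0.8 0 0;0.03 -0.8 0 0;0.03 -0.8 0 0;0.03 -0.8 0 0;0.03 -0.8 0 0;0.03 -0.8 0 0;0.03 -0.8 0 0;0.03 -0.8 0 0;0.03 -0.8 0 0;0 -0.8 0 0"

```text
time_s: 56.6
tcp_pos: [0.5135, 0.0112, 0.2007]
tcp_rot: [[-0.105, 0.995, -0.002], [0.995, 0.105, 0.0], [0.0, -0.002, -1.0]]
ft_force: [0.4, 0.3, -1.8]
opening: 0.508
gripper_force: 30.7
```

>>> move_arm:
  steps: "0 -0.8 0 0;0 -0.4 0 0;0 -0.2 0 0;0 0 0 0;0 0 0 0"

```text
time_s: 57.1
tcp_pos: [0.5143, -0.029, 0.2014]
tcp_rot: [[-0.105, 0.994, -0.0], [0.994, 0.105, 0.0], [0.0, -0.0, -1.0]]
ft_force: [-0.2, -0.3, -1.7]
opening: 0.508
gripper_force: 30.7
```

>>> move_arm:
  steps: "0.05 -0.3 0 0;0.047 -0.317 0 0;0 0 -0.8 0;0 0 -0.9 0;0 0 -0.9 0;0 0 -0.8 0;0 0 -0.6 0;0 0 -0.3 0;0 0 -0.1 0;0 0 0 0;0 0 0 0;0 0 0 0"

```text
time_s: 58.3
tcp_pos: [0.5177, -0.0482, 0.0703]
tcp_rot: [[-0.105, 0.994, 0.001], [0.994, 0.105, -0.0], [-0.0, 0.001, -1.0]]
ft_force: [0.1, 0.3, -0.9]
opening: 0.507
gripper_force: 30.8
```

>>> move_arm:
  steps: "-0.01 0.02 -0.035 0;0 0 0 0;0 0 0 0"

```text
time_s: 58.6
tcp_pos: [0.5174, -0.0476, 0.0691]
tcp_rot: [[-0.105, 0.994, 0.001], [0.994, 0.105, -0.0], [-0.0, 0.001, -1.0]]
ft_force: [0.2, -0.1, 7.0]
opening: 0.507
gripper_force: 31.0
```

>>> move_arm:
  steps: "0 0 0 0;0 0 0 0;0 0 0 0;0 0 0 0;0 0 0 0;0 0 0 0"
  fingers: 0

```text
time_s: 59.2
tcp_pos: [0.517, -0.0475, 0.0685]
tcp_rot: [[-0.105, 0.994, -0.0], [0.994, 0.105, 0.0], [0.0, -0.0, -1.0]]
ft_force: [-0.2, -0.3, -0.6]
opening: 0.997
gripper_force: 0.0
```

>>> move_arm:
  steps: "0 0 0.6 0;0 0 0.9 0;0 0 0.9 0;0 0 0.9 0;0 0 0.9 0;-0.5 0.9 0 0;-0.5 0.9 0 0;-0.5 0.9 0 0;-0.5 0.9 0 0;-0.5 0.9 0 0;-0.5 0.9 0 0;-0.3 0.9 0 0"

```text
time_s: 60.4
tcp_pos: [0.417, 0.1424, 0.1947]
tcp_rot: [[-0.105, 0.994, 0.0], [0.994, 0.105, 0.0], [0.0, 0.0, -1.0]]
ft_force: [1.0, 0.0, 0.4]
opening: 1.0
gripper_force: 0.0
```

>>> move_arm:
  steps: "0 0.9 0 0;0 0.9 0 0;0 0.9 0 0;0 0.9 0 0;0 0 0 0;0 0 0 0"

```text
time_s: 61.0
tcp_pos: [0.4178, 0.2496, 0.1943]
tcp_rot: [[-0.106, 0.994, -0.0], [0.994, 0.106, -0.0], [-0.0, -0.0, -1.0]]
ft_force: [0.8, -1.3, 0.5]
opening: 1.0
gripper_force: 0.0
```

```bash
sed 's/c=dict(np.load("top0.npz"))/c=cam("top","top3.png")/; s/s=dict(np.load("scene0.npz"))/s=cam("scene")/; s#pics/c3#pics/c4#' m2.py > m3.py; python3 m3.py | grep -v -i -E "bed|line|mouldL"; echo BEFORE; python3 m2.py | grep -v -i -E "bed|line|mouldL"
```

```text
(array([433, 176], dtype=int32), array([468, 219], dtype=int32))
BEFORE
(array([423, 176], dtype=int32), array([468, 223], dtype=int32))
tin ctr [510.6  15.2] size [47.4 49.8] ang 11.2
jar ((504.8777160644531, 79.7352066040039), 28.034854888916016) ((504.700439453125, 79.87362670898438), (53.39715576171875, 53.97053909301758), 169.36007690429688)
shaker bbox [296 175] [315 202]
dome upper ((522.2094116210938, -48.2462272644043), 22.666810989379883)
scene shaker [264 195] [287 241]Traceback (most recent call last):
  File "m3.py", line 9, in <module>
    fl(ct,lambda u,v: u<434 and 182<v<218)
    ~~^^^^^^^^^^^^^^^^^^^^^^^^^^^^^^^^^^^^
  File "m3.py", line 6, in fl
    q=np.array([ray(c,u,v,.008)[:2]*1000 for u,v in ct if sel(u,v)],np.float32); l=cv2.fitLine(q,cv2.DIST_HUBER,0,.01,.01).ravel(); print("line dir",round(np.degrees(np.arctan2(l[1],l[0])),2),"pt",np.round(l[2:],1),len(q))
                                                                                   ~~~~~~~~~~~^^^^^^^^^^^^^^^^^^^^^^^^^^^^
cv2.error: OpenCV(4.12.0) /io/opencv/modules/imgproc/src/linefit.cpp:618: error: (-215:Assertion failed) npoints2 >= 0 || npoints3 >= 0 in function 'fitLine'
```

View pics/top3.png

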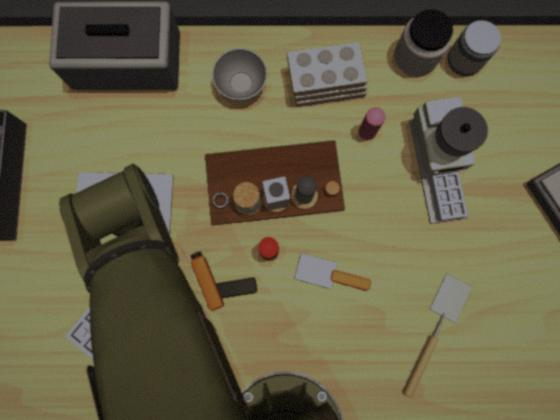

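The top view shows the jar (246,197), tin (276,192) and shaker (306,188) upright on their discs, and the mould in the machine at (450,197). I'll compare their positions with the start.

```bash
sed -i '/^fl(/d;/bx=/d;/bedc/d' m3.py; python3 m3.py | grep -v mouldL; python3 - <<'E'
from h import *
a=dict(np.load("top0.npz"));b=cam("top")
ga,gb=[cv2.cvtColor(k["color"],cv2.COLOR_RGB2GRAY).astype(np.float32) for k in(a,b)]
for n,(u0,u1,v0,v1) in dict(jar=(230,262,184,218),tin=(263,292,183,212),shaker=(294,318,174,212),cup=(322,345,178,200)).items():
    w=cv2.matchTemplate(gb[v0-4:v1+4,u0-4:u1+4],ga[v0:v1,u0:u1],cv2.TM_CCOEFF_NORMED); _,m,_,l=cv2.minMaxLoc(w)
    print(n,"shift px",l[0]-4,l[1]-4,round(m,3),np.round(cv2.phaseCorrelate(ga[v0:v1,u0:u1].copy(),gb[v0:v1,u0:u1].copy(),cv2.createHanningWindow((u1-u0,v1-v0),cv2.CV_32F))[0],2))
E
```

```text
tin ctr [510.   14.9] size [48.7 50.9] ang 11.2
jar shift px 0 0 0.986 [0.41 0.58]
tin shift px 0 0 0.995 [0.32 0.  ]
shaker shift px 0 0 0.815 [ 0.1  -0.07]
cup shift px 0 0 0.994 [-0.06  0.1 ]Traceback (most recent call last):
  File "m3.py", line 8, in <module>
    rect("mouldL",c,blob(c,white,(225,262,143,183)),.040)
    ~~~~^^^^^^^^^^^^^^^^^^^^^^^^^^^^^^^^^^^^^^^^^^^^^^^^^
  File "h.py", line 21, in rect
    q=np.array([ray(c,u,v,h)[:2]*1000 for u,v in ct],np.float32); rc=cv2.minAreaRect(q)
                                                 ^^
TypeError: 'NoneType' object is not iterable
```

Jar, tin and shaker are within about 1.5 mm of their starting places, and the tin's angle is unchanged. I'll hand in.

```bash
python3 -c "
from h import *
print(r.job_done())"
```

```text
the job is handed in; nothing more can be done
None
```

The mould is loaded and home in the filling machine, about 0.5 mm off centre by camera. The jar, tin and shaker are back upright within about 1.5 mm of where they started, and I handed the job in at about 61 s; no verdict came back.

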